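# Shim the rocking microwave

## Task

The microwave rocks because its front-left foot hangs just clear of the worktop. Pick up the tapered wooden shim and slide it, thin end first and flat on the worktop, under the middle of that foot until you feel it drag snugly, without ramming it in so hard that it jacks the corner up. Finish still gripping the shim there, so that it can be marked for trimming; leave the flat packer, the pencil, the mug and the spirit level where they are.

Things in the scene. Friction and masses are not known exactly. Their poses are not given: they have to be found in the camera images.
- microwave: White microwave oven, fixed, 330 (x) x 440 (y) x 258 mm high. Origin on the worktop under its centre; x points out of the door, away from the robot's side (door face x = +165 mm); y to the right of someone facing the door, so its free left side is y = -220 mm. Case floor 20 mm up, on four round feet at x = +-115, y = +-192 mm; the front-left one (+115, -192) is short.
- foot: The short front-left foot: black rubber disc, 28 mm in diameter, hanging 4 to 7 mm above the worktop; centre 28 mm in from the left side of the case, 50 mm back from the door face, open all round. Origin: centre of its underside; axes parallel to the microwave's. Springy: the rubber gives upwards about 1 mm per 4 N.
- shim: Tapered wooden shim (long thin wedge), 240 x 38 mm, about 45 g, lying on its flat underside. Origin: centre of the underside; +x points to the thin end (2 mm thick, x = +120 mm), the butt (14 mm thick) is at x = -120 mm, y is across; the top slopes evenly, 1 in 20. Friction about 0.6 on each face, so the drag felt is 0.6 to 1.3 times the load on the foot.
- shim_tip (a point): Middle of the shim's thin end, at its underside.
- packer: Flat wooden packer, 120 x 38 mm, the same thickness of 8 mm all along; not to be used. Origin at the centre of its underside, x along it.
- pencil: Carpenter's pencil, 175 x 14 x 8 mm, lying on the worktop; origin at its middle, underside.
- mug: White mug, 95 mm high, 82 mm across; origin under its centre.
- level: Small spirit level, 230 x 24 x 44 mm, standing on top of the microwave; origin under its middle, y along it.
Not all that is in view belongs to the job. What is shaped like the shim but green or yellow is not meant.

How it is judged:
By the outcome, as a careful person would: the job done as asked, in the order asked, and still so for the second after the job is handed in, while the arm keeps its last pose, push and grip.
It also fails if it takes over 54 s, if anything falls off the work surface, if the arm or the gripper's body presses on something with over 40 N, if the wrist force passes 120 N, or if a joint passes its speed limit or range.

## Robot

A 6-joint arm with a two-finger parallel gripper is mounted at the origin on the work surface. World frame = base frame: x ahead of the robot, y to its left, z up, the work surface at z = 0. Lengths are in m, angles in rad, forces in N, time in s.
With the tool pointing down it reaches from about 0.375 to 0.9 m from the base axis. Payload 3.1 kg.
Tool frame: the origin (TCP) lies on the centre line of the jaws, within the pads' length; the fingertips stand robot.tip_reach ahead of it and the grasp point (between the pads) lies 8 mm behind it (robot.tip_reach is the distance from the TCP to the fingertips, in m); z points along the fingers, y is the line along which they close (so a half turn about z gives the same grasp; the last joint's range is limited). The gripper opens to 87 mm and grips with 3 to 60 N. Pads are 19 mm wide; open, the fingers measure 117 mm over their backs; the gripper's body (75 mm by 190 mm) begins 51 mm behind the grasp point.
Start: joints at [-1.345, 0.527, 1.433, -0, 1.181, -0.178], TCP at [0.246, -0.575, 0.234] pointing down, gripper open.
Joint ranges: [-3.08, 3.08], [-0.75, 2.2], [0.22, 2.44], [-1.43, 4.57], [0, 2.65], [-2.85, 2.85]. Speed limits (rad/s): [2.79, 2.79, 3.14, 3.14, 3.14, 3.14].

## Interface

Orientations are given as a unit quaternion [x, y, z, w].
In Python, from rig import robot gives the robot as it stands.
- The arm moves only by the tool jog_arm, never from a script. Its argument "motion" is one flat list of numbers, 7 for each row, row after row: the shift along the tool's x, y, z scaled (see below), then the turn, a rotation vector about the tool's x, y, z scaled (see below), then the gripper's target within -1 to 1 (shut at 1, half-way at 0, fully open at -1). In form: [x, y, z, rx, ry, rz, hand, x, y, z, rx, ry, rz, hand, ...]. A call has 1 to 12 rows; each row shifts and turns the commanded pose from where the row before left it, along the tool's axes as they then stand; what a row does not reach is not made up. The controller multiplies each number of a shift by 4 cm and each number of a turn by 4 degrees. A row lasts 1/8 s, in which the tool goes at most 62.5 mm and 10.7 degrees, less where a joint would pass 70% of its speed; a pose out of reach is approached as far as the arm can. A call with a number of a shift or a turn outside -1 to 1 is refused whole. A call with a gripper value outside its range is refused whole. The fingers move at their own pace and stop on an object; "grip_force" is the grip in N (left out, the last holds). Time passes only in rows, so rows that do not move let the fingers close. It gives the time, the measured TCP pose, the force, the opening and the grip force at its end, in the units of the state.
- robot.get_obs(): the state, without advancing time (a new reading comes with each control period).
- robot.camera(name): name is "side" or "top" or "wrist"; returns the picture (384x512x3 uint8, blue, green, red); there is no depth.
- robot.calibration(name): a dict with "fx", "fy", "cx", "cy" (pixels), "dist_coeffs" ([k1, k2, p1, p2, k3] as OpenCV has them; the pictures are not rectified), "R" (3x3) and "t" (3): a world point X has camera coordinates R X + t; the wrist camera has in their place "T_tool_cam" (4x4, takes a point from camera to tool coordinates, whose origin is the TCP and whose axes are the flange's). Camera axes: x right, y down, z forward; pixel columns grow to the right and rows downward; lengths in m; the calibration is good to about 2 mm. A picture is of the moment at which its call begins: read the wrist's pose just before it. calibration takes no time and is no camera call.
- robot.hand_in(): hands the job in; it is judged then, once.
The state is a dict: "time": time; "q": joint angles; "joint_velocities": joint speeds; "joint_torque": joint torques, N m; "position": TCP position; "tool_rot": TCP orientation; "ft_force": force on the tool from outside, world axes, zero at the start; "moment": the same for the moment, N m; "grip_width": finger opening in m; "grip_force": force on a finger pad.
Only numpy, scipy, OpenCV 4.12 (cv2) and the standard library are available. Lean on these libraries where they do the work, as an engineer would, in place of code of your own. Each camera call takes 0.05 s, during which the arm holds its last target. There are 200 camera calls.

## Working session

There is one attempt and no reset: what is moved stays moved. The work goes in short steps, Python scripts to look and compute and a tool call to move; the robot and the scene stay as the last step left them, time stands still between calls to the robot, and variables do not carry over. Pictures are saved under pics/ and viewed, at most 10 in all, crops included, and the job is handed in when it is done.

Besides the shell and the picture viewer there is one more tool, called as name(argument=value, ...) on one line, values as JSON. jog_arm: Moves the arm, as the interface text tells. Shifts and turns lie within -1 to 1; 1 stands for 4 cm of shift or 4 degrees of turn. Its arguments: {"type":"object","properties":{"motion":{"type":"array","items":{"type":"number"}},"grip_force":{"type":"number"}},"required":["motion"]}

```bash
ls; mkdir -p pics; python3 - <<'E'
from rig import robot
import cv2
o=robot.get_obs();print(o, robot.tip_reach)
for n in("side","top"):
    cv2.imwrite(f"pics/{n}0.png",robot.camera(n));print(n,robot.calibration(n))
print(robot.calibration("wrist"))
E
```

```text
pics
{'time': 0.0, 'q': array([-1.34548334e+00,  5.28444466e-01,  1.43389101e+00,  7.22522731e-06,
        1.18138399e+00, -1.78503369e-01]), 'joint_velocities': array([-0.00010548, -0.00043527, -0.00077805, -0.00184934,  0.00060822,
       -0.00035851]), 'joint_torque': array([ 2.44174225e-04, -4.40037918e+01, -1.76593155e+01,  6.32757484e-02,
        5.80548355e-02, -1.58522348e-04]), 'position': array([ 0.24544984, -0.57402581,  0.23258853]), 'tool_rot': array([ 9.79685419e-01,  2.00537651e-01, -2.15467758e-05, -1.06319300e-03]), 'ft_force': array([-0.21894795, -0.18338856, -0.39035538]), 'moment': array([ 0.00541889, -0.00673034, -0.01817392]), 'grip_force': 0.0, 'grip_width': 0.08708817104565272} 0.011
side {'fx': 407.4348191701901, 'fy': 407.4348191701901, 'cx': 255.15616589852078, 'cy': 179.04305709716192, 'dist_coeffs': array([-0.02378944,  0.        ,  0.        ,  0.        ,  0.        ]), 'R': array([[-0.91379609, -0.40613634,  0.00547516],
       [-0.27192617,  0.60170236, -0.75100628],
       [ 0.30171652, -0.68775544, -0.66027236]]), 't': array([0.50659884, 0.28457755,
[... 259 characters left out ...]
,
       [-0.98687495, -0.00871164, -0.16125115],
       [ 0.16132479, -0.00853675, -0.98686445]]), 't': array([-0.03439703,  0.59172152,  1.59796388])}
{'fx': 288.59763274506776, 'fy': 288.59763274506776, 'cx': 257.9040770475586, 'cy': 195.4846604675051, 'dist_coeffs': array([-0.06822499,  0.        ,  0.        ,  0.        ,  0.        ]), 'T_tool_cam': array([[-5.00390993e-04, -9.57752682e-01, -2.87592682e-01,
         8.03594149e-02],
       [ 9.99999723e-01, -3.21040814e-04, -6.70786032e-04,
        -2.33739951e-04],
       [ 5.50118132e-04, -2.87592938e-01,  9.57752577e-01,
        -1.51660159e-01],
       [ 0.00000000e+00,  0.00000000e+00,  0.00000000e+00,
         1.00000000e+00]])}
```

View pics/top0.png

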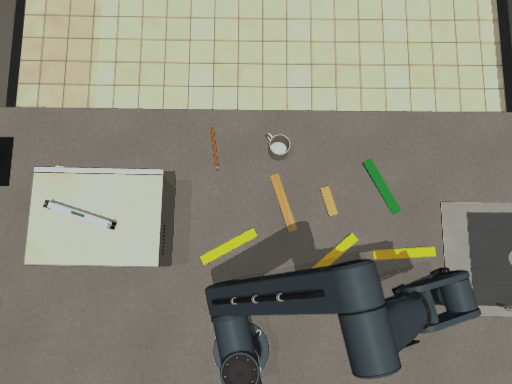

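View pics/side0.png

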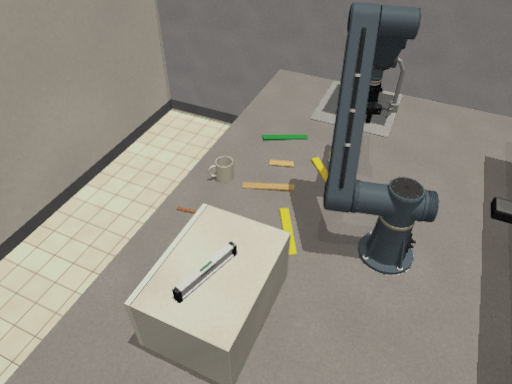

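```bash
cat > h.py <<'E'
import numpy as np,cv2
from scipy.spatial.transform import Rotation as Ro
from rig import robot
def cam(n,o=None):
    c=robot.calibration(n);K=np.array([[c['fx'],0,c['cx']],[0,c['fy'],c['cy']],[0,0,1.]])
    if n=='wrist':
        T=np.eye(4);T[:3,:3]=Ro.from_quat(o['tool_rot']).as_matrix();T[:3,3]=o['position']
        T=T@c['T_tool_cam'];R=T[:3,:3].T;t=-R@T[:3,3]
    else:R,t=c['R'],c['t']
    return K,c['dist_coeffs'],R,t
def ray(C,px,z):
    K,d,R,t=C;p=cv2.undistortPoints(np.array(px,float).reshape(-1,1,2),K,d).reshape(-1,2)
    v=np.c_[p,np.ones(len(p))]@R;c=-R.T@t
    return c+v*((z-c[2])/v[:,2])[:,None]
def proj(C,X):
    K,d,R,t=C;return cv2.projectPoints(np.array(X,float).reshape(-1,1,3),cv2.Rodrigues(R)[0],t,K,d)[0].reshape(-1,2)
def blobs(im,lo,hi,amin=60):
    m=cv2.inRange(cv2.cvtColor(im,cv2.COLOR_BGR2HSV),lo,hi)
    return [c for c in cv2.findContours(m,cv2.RETR_EXTERNAL,cv2.CHAIN_APPROX_NONE)[0] if cv2.contourArea(c)>amin]
E
python3 - <<'E'
from h import *
np.set_printoptions(precision=4,suppress=True)
im=cv2.imread('pics/top0.png');C=cam('top')
hsv=cv2.cvtColor(im,cv2.COLOR_BGR2HSV)
for p in[(283,202),(329,201),(229,246),(214,150),(335,253)]:print(p,hsv[p[1],p[0]])
for c in blobs(im,(8,90,60),(40,255,255),40):
    r=cv2.minAreaRect(c)
    if r[0][1]<120: continue
    print(hsv[int(r[0][1]),int(r[0][0])],r);print(ray(C,cv2.boxPoints(r),0.008)[:,:2].round(3).tolist())
# microwave top
m=cv2.inRange(hsv,(15,5,170),(45,60,255));m[:120]=0;m[:,180:]=0
m=cv2.morphologyEx(m,cv2.MORPH_OPEN,np.ones((5,5)))
c=max(cv2.findContours(m,cv2.RETR_EXTERNAL,cv2.CHAIN_APPROX_NONE)[0],key=cv2.contourArea)
r=cv2.minAreaRect(c);q=cv2.approxPolyDP(c,5,True).reshape(-1,2);print(r,q.tolist());print(ray(C,q,.258)); print(ray(C,cv2.boxPoints(r),.258))
E
```

```text
(283, 202) [ 18 128 184]
(329, 201) [ 22 117 189]
(229, 246) [ 31 184 195]
(214, 150) [ 12 164 152]
(335, 253) [ 23 198 161]
[ 23 200 158] ((403.71014404296875, 252.86187744140625), (10.791443824768066, 63.064449310302734), 86.42366790771484)
[[0.377, -0.51], [0.395, -0.757], [0.353, -0.757], [0.336, -0.511]]
[ 23 198 161] ((334.59295654296875, 253.606201171875), (11.100505828857422, 54.46773910522461), 48.8140754699707)
[[0.306, -0.269], [0.447, -0.433], [0.414, -0.46], [0.275, -0.296]]
[ 31 184 195] ((228.2375946044922, 245.746337890625), (10.331680297851562, 61.77025604248047), 61.55707550048828)
[[0.347, 0.167], [0.463, -0.044], [0.428, -0.064], [0.312, 0.147]]
[ 21 118 188] ((328.6000061035156, 200.8000030517578), (29.72540855407715, 9.486832618713379), 71.56504821777344)
[[0.619, -0.31], [0.632, -0.346], [0.518, -0.381], [0.506, -0.345]]
[ 18 128 184] ((283.02410888671875, 202.3203125), (59.486488342285156, 9.945945739746094), 71.07535552978516)
[[0.668, -0.106], [0.682, -0.144], [0.455, -0.22], [0.442, -0.182]]
[ 12 164 152] ((214.05577087402344, 147.927490234375), (40.5693893
[... 395 characters left out ...]
 224], [107, 231], [42, 206], [46, 198], [81, 205], [84, 192], [103, 174]]
[[0.6187 0.7032 0.258 ]
 [0.3181 0.7051 0.258 ]
 [0.3226 0.3906 0.258 ]
 [0.3519 0.3989 0.258 ]
 [0.3554 0.3564 0.258 ]
 [0.3817 0.3611 0.258 ]
 [0.3721 0.3045 0.258 ]
 [0.4284 0.3038 0.258 ]
 [0.4054 0.2729 0.258 ]
 [0.6161 0.2716 0.258 ]
 [0.6074 0.4507 0.258 ]
 [0.566  0.4482 0.258 ]
 [0.5938 0.4195 0.258 ]
 [0.5629 0.4144 0.258 ]
 [0.5182 0.4486 0.258 ]
 [0.4477 0.4144 0.258 ]
 [0.4241 0.4461 0.258 ]
 [0.5063 0.6668 0.258 ]
 [0.5334 0.656  0.258 ]
 [0.5107 0.5381 0.258 ]
 [0.555  0.5312 0.258 ]
 [0.6176 0.4715 0.258 ]]
[[0.3163 0.7055 0.258 ]
 [0.6254 0.728  0.258 ]
 [0.6202 0.2709 0.258 ]
 [0.3091 0.2645 0.258 ]]
```

jog_arm(motion=[0.93,-0.53,0,0,0,0,-1,0.93,-0.53,0,0,0,0,-1,0.93,-0.53,0,0,0,0,-1,0.93,-0.53,0,0,0,0,-1,0.93,-0.53,0,0,0,0,-1,0.93,-0.53,0,0,0,0,-1,0.93,-0.53,0,0,0,0,-1,0.93,-0.53,0,0,0,0,-1,0.93,-0.53,0,0,0,0,-1,0.93,-0.53,0,0,0,0,-1,0.93,-0.53,0,0,0,1,-1,0,0,0,0,0,0.15,-1])

```text
time: 1.6
position: [0.5313, -0.197, 0.2331]
tool_rot: [0.987, 0.163, -0.0, -0.0]
ft_force: [-0.1, 0.3, -0.8]
grip_width: 0.0871
grip_force: 0.0
```

```bash
python3 - <<'E'
from h import *
np.set_printoptions(precision=4,suppress=True)
o=robot.get_obs();im=robot.camera('wrist');cv2.imwrite('pics/w1.png',im);C=cam('wrist',o)
print(o['time'],o['position'],o['tool_rot'],o['ft_force'])
for c in blobs(im,(8,90,60),(26,255,255),200):
    r=cv2.minAreaRect(c);print(r);print(ray(C,cv2.boxPoints(r),0.004))
E
```

```text
1.6 [ 0.5313 -0.197   0.2331] [ 0.9866  0.163  -0.0001 -0.0004] [-0.1116  0.2597 -0.8131]
((371.5, 310.5), (39.0, 275.0), 90.0)
[[ 0.3411 -0.2217  0.004 ]
 [ 0.4761 -0.6529  0.004 ]
 [ 0.4068 -0.7048  0.004 ]
 [ 0.2691 -0.2439  0.004 ]]
((410.6219482421875, 276.0975341796875), (48.92116928100586, 24.184507369995117), 83.6598129272461)
[[ 0.4799 -0.4314  0.004 ]
 [ 0.4954 -0.465   0.004 ]
 [ 0.4209 -0.5171  0.004 ]
 [ 0.4046 -0.481   0.004 ]]
((104.85309600830078, 276.037841796875), (23.366268157958984, 48.898704528808594), 6.115502834320068)
[[ 0.2476 -0.0085  0.004 ]
 [ 0.3387 -0.0042  0.004 ]
 [ 0.3468 -0.0392  0.004 ]
 [ 0.2567 -0.0459  0.004 ]]
((70.22027587890625, 207.72837829589844), (29.580902099609375, 146.2928924560547), 81.02737426757812)
[[ 0.3598  0.1583  0.004 ]
 [ 0.4654 -0.0475  0.004 ]
 [ 0.4256 -0.0627  0.004 ]
 [ 0.3131  0.1484  0.004 ]]
((369.9676818847656, 177.7522735595703), (29.374954223632812, 88.6335220336914), 7.305759906768799)
[[ 0.5065 -0.3426  0.004 ]
 [ 0.6242 -0.3069  0.004 ]
 [ 0.6328 -0.3458  0.004 ]
 [ 0.5148 -0.3854  0.004 ]]
((240.0, 134.0), (188.0, 30.0), 90.0)
[[ 0.6718 -0.1065  0.004 ]
 [ 0.6832 -0.1409  0.004 ]
 [ 0.4515 -0.2188  0.004 ]
 [ 0.4377 -0.1782  0.004 ]]
```

View pics/w1.png

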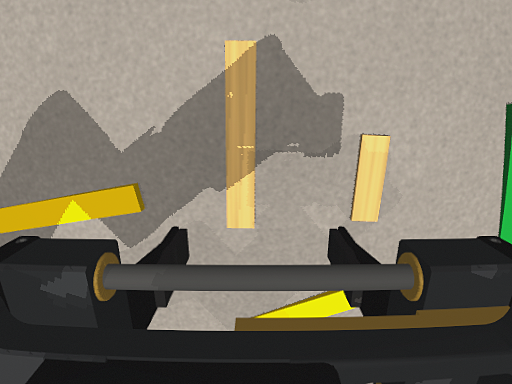

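```bash
python3 - <<'E'
from h import *
im=cv2.imread('pics/side0.png')[175:200,232:304]
w=cv2.imread('pics/w1.png')
a=cv2.resize(im,None,fx=10,fy=10,interpolation=cv2.INTER_NEAREST)
b=cv2.resize(w[30:240,205:275],None,fx=1.5,fy=1.5,interpolation=cv2.INTER_NEAREST)
b=cv2.rotate(b,cv2.ROTATE_90_CLOCKWISE);b=cv2.resize(b,None,fx=2,fy=2)
W=max(a.shape[1],b.shape[1]);f=lambda x:cv2.copyMakeBorder(x,0,0,0,W-x.shape[1],cv2.BORDER_CONSTANT)
cv2.imwrite('pics/c1.png',np.vstack([f(a),f(b)]));
m=cv2.inRange(cv2.cvtColor(w,cv2.COLOR_BGR2HSV),(8,70,40),(30,255,255))[:,205:275]
for r in range(38,232,6):print(r,205+np.flatnonzero(m[r])[[0,-1]] if m[r].any() else None,end=' ')
E
```

```text
38 None 44 [225 256] 50 [225 256] 56 [225 255] 62 [225 255] 68 [225 255] 74 [225 255] 80 [225 255] 86 [225 255] 92 [225 255] 98 [225 255] 104 [225 255] 110 [225 255] 116 [225 255] 122 [225 255] 128 [225 255] 134 [225 255] 140 [226 255] 146 [225 255] 152 [226 254] 158 [226 254] 164 [226 254] 170 [226 254] 176 [226 254] 182 [226 254] 188 [226 254] 194 [226 254] 200 [226 254] 206 [226 254] 212 [226 254] 218 [227 254] 224 [227 254] 230 None
```

View pics/c1.png

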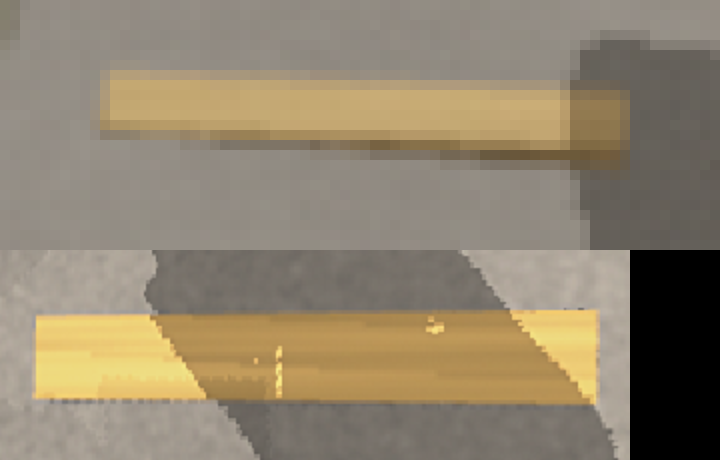

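jog_arm(motion=[-0.83,-0.32,0.5,0,0,0.12,-1,-0.83,-0.32,0.5,0,0,0.12,-1,0,0,1,0,0,0,-1,0,0,1,0,0,0,-1,0,0,0,0,1,0,-1,0,0,0,0,1,0,-1,0,0,0,0,1,0,-1,0,0,0,0,0,0,-1])

```text
time: 2.65
position: [0.4574, -0.197, 0.1133]
tool_rot: [0.983, 0.15, 0.102, -0.016]
ft_force: [-0.3, -0.9, -0.6]
grip_width: 0.0873
grip_force: 0.0
```

```bash
cat > d.py <<'E'
import sys
from h import *
np.set_printoptions(precision=4,suppress=True)
o=robot.get_obs();R=Ro.from_quat(o['tool_rot']).as_matrix()
print(o['time'],o['position'],'yaw',np.degrees(np.arctan2(R[1,0],R[0,0])),'z',R[:,2],'x',R[:,0],'y',R[:,1],'f',o['ft_force'],o['grip_width'])
if len(sys.argv)>3:
    print('units',R.T@(np.array(sys.argv[1:4],float)-o['position'])/.04)
E
python3 d.py .460 -.194 .0155
python3 - <<'E'
from h import *
o=robot.get_obs();im=robot.camera('wrist');cv2.imwrite('pics/w2.png',im);C=cam('wrist',o)
m=cv2.inRange(cv2.cvtColor(im,cv2.COLOR_BGR2HSV),(8,70,40),(30,255,255))
P=proj(C,[[.449,-.197,.014],[.6775,-.1237,.002]]);print(P)
for c in blobs(im,(8,70,40),(30,255,255),300):
    x,y,w,h=cv2.boundingRect(c)
    if abs(x+w/2-258)<60: 
        for r in range(y+3,y+h-2,20):
            q=np.flatnonzero(m[r,x:x+w])+x; print(r,q[0],q[-1],ray(C,[[(q[0]+q[-1])/2,r]],.006)[0,:2])
        print(x,y,w,h, ray(C,[[x+w/2,y]],.002),ray(C,[[x+w/2,y+h]],.014))
E
```

```text
2.65 [ 0.4574 -0.197   0.1133] yaw 17.362739300653626 z [ 0.1965  0.063  -0.9785] x [0.9339 0.292  0.2063] y [ 0.2987 -0.9543 -0.0015] f [-0.2525 -0.9347 -0.6081] 0.08734349216452582
units [-0.4217 -0.0497  2.4088]
[[255.8782876  231.13868223]
 [253.99811098 -24.65243034]]
3 234 275 [ 0.6500769  -0.13282988]
23 235 275 [ 0.63237518 -0.13884751]
43 235 275 [ 0.61468593 -0.14437468]
63 235 276 [ 0.59722932 -0.15031091]
83 235 276 [ 0.5796835  -0.15578956]
103 235 276 [ 0.56214196 -0.16126516]
123 235 276 [ 0.5445642  -0.16675041]
143 236 276 [ 0.52705068 -0.17270313]
163 236 277 [ 0.50942614 -0.17869319]
183 236 277 [ 0.49151286 -0.18428332]
203 236 277 [ 0.473412   -0.18993106]
223 237 277 [ 0.45522683 -0.19610402]
234 0 44 232 [[ 0.65539292 -0.13258471  0.002     ]] [[ 0.44825738 -0.19734991  0.014     ]]
```

jog_arm(motion=[-0.14,-0.02,0.8,0,0,0,-1,-0.14,-0.02,0.8,0,0,0,-1,-0.14,-0.01,0.6,0,0,0,-1,0,0,0.2,0,0,0,-1,0,0,0,0,0,0,-1])

```text
time: 3.32
position: [0.4624, -0.1932, 0.016]
tool_rot: [0.983, 0.152, 0.103, -0.016]
ft_force: [0.2, 0.0, -0.0]
grip_width: 0.0869
grip_force: 0.0
```

```bash
python3 d.py .460 -.194 .0155
```

```text
3.325 [ 0.4624 -0.1932  0.016 ] yaw 17.60323502563224 z [ 0.1981  0.0629 -0.9782] x [0.9324 0.2958 0.2078] y [ 0.3024 -0.9532 -0.0001] f [ 0.174   0.0417 -0.0246] 0.08685277138877429
units [-0.0644  0.0023 -0.0002]
```

Close on the butt, then lift.

jog_arm(motion=[0,0,0,0,0,0,1,0,0,0,0,0,0,1,0,0,0,0,0,0,1,0,0,0,0,0,0,1,0,0,0,0,0,0,1,0,0,0,0,0,0,1], grip_force=40)

```text
time: 4.08
position: [0.4619, -0.1931, 0.0162]
tool_rot: [0.983, 0.152, 0.103, -0.016]
ft_force: [-0.1, -0.2, 1.3]
grip_width: 0.0371
grip_force: 40.0
```

```bash
python3 d.py
```

```text
4.075 [ 0.4619 -0.1931  0.0162] yaw 17.574464077714595 z [ 0.1983  0.0626 -0.9781] x [0.9325 0.2953 0.2079] y [ 0.3019 -0.9533  0.0002] f [-0.0623 -0.2202  1.3024] 0.0371127029537379
```

jog_arm(motion=[0.1,0,-0.49,0,0,0,1,0.208,0,-0.978,0,0,0,1,0.208,0,-0.978,0,0,0,1,0.208,0,-0.978,0.1,0,-0.49,1,0,0,0,0.208,0,-0.978,1,0,0,0,0.208,0,-0.978,1,0,0,0,0.208,0,-0.978,1,0,0,0,0.208,0,-0.978,1,0,0,0,0.208,0,-0.978,1,0,0,0,0.208,0,-0.978,1,0,0,0,0.208,0,-0.978,1,0,0,0,0.208,0,-0.978,1])

```text
time: 5.58
position: [0.4614, -0.1928, 0.1559]
tool_rot: [0.895, 0.434, 0.094, -0.046]
ft_force: [-0.1, -0.8, -0.7]
grip_width: 0.0375
grip_force: 40.0
```

jog_arm(motion=[0,0,0,0.208,0,-0.978,1,0,0,0,0.208,0,-0.978,1,0,0,0,0.208,0,-0.978,1,0,0,0,0.208,0,-0.978,1,0,0,0,0.208,0,-0.978,1,0,0,0,0.208,0,-0.978,1,0,0,0,0.208,0,-0.978,1,0,0,0,0.208,0,-0.978,1,0,0,0,0.1,0,-0.49,1,0,0,0,0,0,0,1])

```text
time: 6.82
position: [0.4617, -0.193, 0.156]
tool_rot: [0.73, 0.675, 0.077, -0.071]
ft_force: [0.3, -0.6, -0.6]
grip_width: 0.0374
grip_force: 40.0
```

```bash
python3 d.py .585 -.03 .13
python3 - <<'E'
from h import *
np.set_printoptions(precision=4,suppress=True)
im=robot.camera('top');cv2.imwrite('pics/t2.png',im);cv2.imwrite('pics/t2c.png',cv2.resize(im[150:300,10:290],(784,420),interpolation=cv2.INTER_CUBIC))
s=robot.camera('side');cv2.imwrite('pics/s2.png',s)
E
```

```text
6.825 [ 0.4617 -0.193   0.156 ] yaw 85.54622364836948 z [ 0.0161  0.2072 -0.9782] x [0.076  0.9752 0.2079] y [ 0.997  -0.0776 -0.    ] f [ 0.2903 -0.5806 -0.5784] 0.037383227356598055
units [4.0723 2.7569 1.5296]
```

View pics/t2c.png

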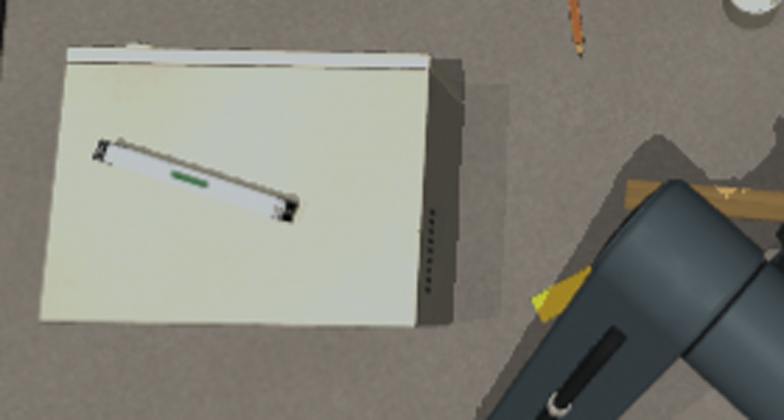

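```bash
python3 - <<'E'
from h import *
np.set_printoptions(precision=4,suppress=True)
C=cam('top')
q=np.array([[67,47],[430,55],[415,326],[40,321]])/2.8+[10,150]-.32
P=ray(C,q,.258)[:,:2];print(P)
M=np.array([[.165,.22],[.165,-.22],[-.165,-.22],[-.165,.22]])
# rigid fit M->P
mc,pc=M.mean(0),P.mean(0);U,S,V=np.linalg.svd((M-mc).T@(P-pc));R=(U@V).T
print('c',pc,'yaw',np.degrees(np.arctan2(R[1,0],R[0,0])),'res',P-(pc+(M-mc)@R.T))
print('foot',pc+R@[.115,-.192],'corner',pc+R@[.165,-.22])
print(proj(cam('side'),[list(pc+R@[.165,-.22])+[.258],list(pc+R@[-.165,-.22])+[.258],list(pc+R@[.165,.22])+[.258]]))
E
```

```text
[[0.6413 0.7065]
 [0.6359 0.2681]
 [0.31   0.2724]
 [0.3138 0.708 ]]
c [0.4752 0.4887] yaw -0.5732015581572154 res [[-0.0011 -0.0006]
 [-0.0021  0.001 ]
 [ 0.0019  0.002 ]
 [ 0.0014 -0.0024]]
foot [0.5883 0.2956] corner [0.638  0.2671]
[[202.8676 201.2784]
 [290.953  231.1175]
 [123.4927 301.8458]]
```

```bash
python3 -c "
import cv2
s=cv2.imread('pics/s2.png');cv2.imwrite('pics/s2c.png',cv2.resize(s[190:380,120:330],(630,570),interpolation=cv2.INTER_CUBIC))"
```

```text
(no output)
```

View pics/s2c.png

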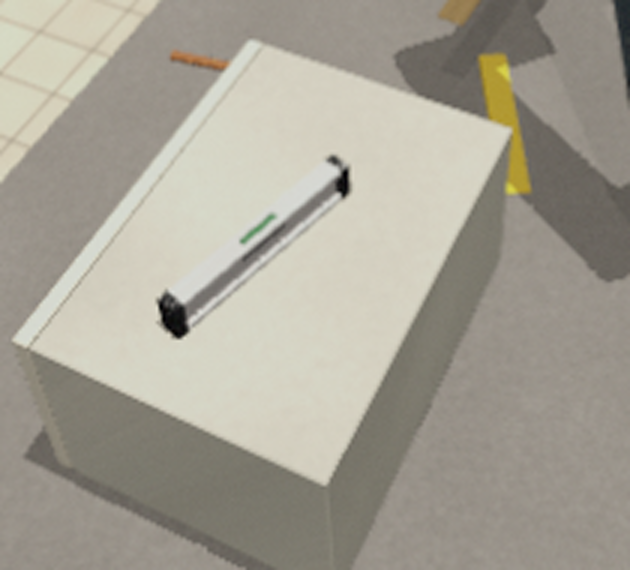

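jog_arm(motion=[0.81,0.57,0.31,0,0,0,1,0.81,0.57,0.31,0,0,0,1,0.81,0.57,0.31,0,0,0,1,0.81,0.57,0.31,0,0,0,1,0.81,0.57,0.31,0,0,0,1,0,0,0,0.2,0,-0.96,1,0,0,0,0,0,0,1])

```text
time: 7.8
position: [0.5887, -0.0305, 0.1289]
tool_rot: [0.706, 0.7, 0.074, -0.073]
ft_force: [0.9, -0.4, -0.9]
grip_width: 0.0369
grip_force: 40.0
```

```bash
python3 d.py .588 -.03 .0175
python3 - <<'E'
from h import *
o=robot.get_obs();im=robot.camera('wrist');cv2.imwrite('pics/w3.png',im);C=cam('wrist',o)
print(proj(C,[[.638,.267,.258],[.638,.267,.02],[.308,.272,.02],[.588,.2956,.006]]))
E
```

```text
7.8 [ 0.5887 -0.0305  0.1289] yaw 89.4955956892512 z [ 0.0019  0.2077 -0.9782] x [0.0086 0.9782 0.2077] y [ 1.     -0.0088  0.0001] f [ 0.9258 -0.3897 -0.9087] 0.036946883621254
units [-0.5657 -0.0189  2.7272]
[[-1.66771974e+04  9.39644898e+04]
 [ 3.05727880e+02 -9.11549786e+01]
 [-1.33644755e+01 -6.64508874e+01]
 [ 2.53164834e+02 -1.05437165e+02]]
```

View pics/w3.png

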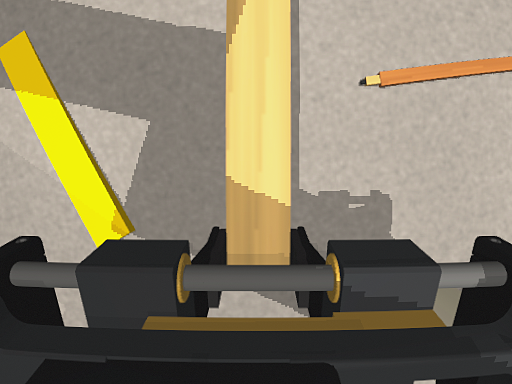

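jog_arm(motion=[0,0,0,0,1,0,1,0,0,0,0,1,0,1,0,0,0,0,1,0,1,0,0,0,0,1,0,1,0,0,0,0,1,0,1,0,0,0,0,1,0,1,0,0,0,0,0,0,1])

```text
time: 8.72
position: [0.5884, -0.0328, 0.1285]
tool_rot: [0.677, 0.668, 0.219, -0.217]
ft_force: [-0.3, -0.1, 0.1]
grip_width: 0.0372
grip_force: 40.0
```

```bash
python3 d.py 
python3 - <<'E'
from h import *
o=robot.get_obs();im=robot.camera('wrist');cv2.imwrite('pics/w4.png',im);C=cam('wrist',o)
print(proj(C,[[.638,.267,.258],[.638,.267,.02],[.308,.272,.02],[.588,.2956,.006]]))
E
```

```text
8.725 [ 0.5884 -0.0328  0.1285] yaw 89.23032911833423 z [ 0.0067  0.5872 -0.8094] x [0.0109 0.8093 0.5872] y [ 0.9999 -0.0128 -0.0009] f [-0.3279 -0.0965  0.1385] 0.037241227214272504
[[ 321.56646268 -221.66193173]
 [ 292.04146581   31.82917707]
 [  49.35612354   38.18717219]
 [ 253.87522985   25.69815046]]
```

View pics/w4.png

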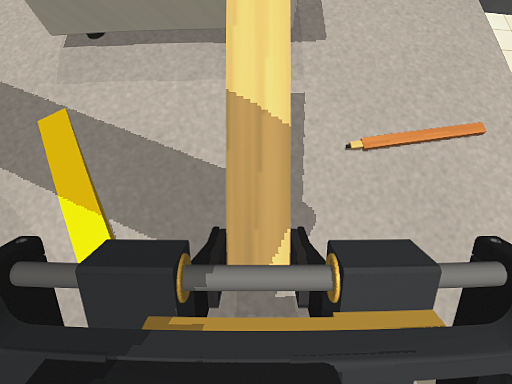

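```bash
python3 - <<'E'
from h import *
np.set_printoptions(precision=4,suppress=True)
im=cv2.imread('pics/w4.png');g=cv2.cvtColor(im,cv2.COLOR_BGR2GRAY)
o=robot.get_obs();C=cam('wrist',o)
print('bottom edge'); 
for c in (60,75,120,140,160,180,200,220):
    d=np.diff(g[15:50,c].astype(int));r=15+d.argmin();print(c,r,d.min(),ray(C,[[c,r+.5]],.02)[0,:2])
print('right')
for r in range(0,36,3):print(r,im[r,291:302].sum(1)//3)
E
```

```text
bottom edge
60 33 -21 [0.3213 0.2799]
75 33 -13 [0.3439 0.2778]
120 30 -24 [0.4076 0.2783]
140 29 -19 [0.4352 0.2783]
160 29 -13 [0.4627 0.2767]
180 28 -25 [0.4896 0.2773]
200 28 -16 [0.5164 0.2762]
220 27 -14 [0.5429 0.2772]
right
0 [126 132 131 129 129 120 108 106 122 122 121]
3 [126 131 130 127 122 140 105 109 117 115 115]
6 [126 131 129 127 116 116 105 120 119 120 119]
9 [125 130 128 126 126  94 104 105 116 116 118]
12 [124 129 129 116 104 103 105 106 117 116 113]
15 [125 129 130 110 102 104 106 106 118 117 119]
18 [125 127 124 113 109 109 108 105 102 115 116]
21 [125 130 115 102 106 107 105 105 103 117 118]
24 [124 126 114 105 107 106 105 103 100 110 115]
27 [117 112 105 105 106 107 107 109 107 105 115]
30 [ 97 104 106 106 106 107 110 107 105 102 110]
33 [ 97 107 111 112 111 110 107 105 103 101 110]
```

jog_arm(motion=[0,0,0,0,-1,0,1,0,0,0,0,-1,0,1,0,0,0,0,-1,0,1,0,0,0,0,-1,0,1,0,0,0,0,-1,0,1,0,0,0,0,-1,0,1,0,0,0,0,0,0,1])

```text
time: 9.65
position: [0.5885, -0.0295, 0.1301]
tool_rot: [0.706, 0.701, 0.075, -0.073]
ft_force: [0.1, -0.7, -0.3]
grip_width: 0.0374
grip_force: 40.0
```

```bash
python3 d.py .590 -.03 .0185
```

```text
9.65 [ 0.5885 -0.0295  0.1301] yaw 89.63818317122858 z [ 0.0029  0.2076 -0.9782] x [0.0062 0.9782 0.2076] y [ 1.     -0.0066  0.0016] f [ 0.0829 -0.6973 -0.2629] 0.03736230599353485
units [-0.5926  0.034   2.7272]
```

jog_arm(motion=[-0.15,0.01,0.69,0,0,0,1,-0.15,0.01,0.69,0,0,0,1,-0.15,0.01,0.69,0,0,0,1,-0.08,0,0.36,0,0,0,1,-0.04,0,0.2,0,0,0,1,-0.02,0,0.08,0,0,0,1,0,0,0,0,0,0,1,0,0,0,0,0,0,1])

```text
time: 10.65
position: [0.5905, -0.0318, 0.019]
tool_rot: [0.706, 0.7, 0.075, -0.073]
ft_force: [-0.3, 0.2, 0.4]
grip_width: 0.0375
grip_force: 40.0
```

```bash
python3 d.py .590 .04 .0165
```

```text
10.65 [ 0.5905 -0.0318  0.019 ] yaw 89.51803775915614 z [ 0.0038  0.2073 -0.9783] x [0.0082 0.9782 0.2073] y [ 1.     -0.0088  0.002 ] f [-0.2621  0.2272  0.3896] 0.03746363183895555
units [ 1.7423 -0.0281  0.4329]
```

jog_arm(motion=[-0.01,0,0.05,0,0,0,1,0,0,0.02,0,0,0,1,0,0,0,0,0,0,1,0,0,0,0,0,0,1])

```text
time: 11.15
position: [0.5903, -0.0316, 0.0162]
tool_rot: [0.706, 0.7, 0.075, -0.073]
ft_force: [-1.0, -0.2, 4.9]
grip_width: 0.0369
grip_force: 40.0
```

```bash
python3 d.py .590 .04 .0165
```

```text
11.15 [ 0.5903 -0.0316  0.0162] yaw 89.50492966200864 z [ 0.0032  0.2076 -0.9782] x [0.0085 0.9782 0.2076] y [ 1.     -0.0089  0.0014] f [-1.032  -0.2354  4.8686] 0.03688053114325273
units [ 1.7529 -0.0227  0.3639]
```

jog_arm(motion=[0,0,-0.01,0,0,0,1,0.489,-0.004,0.104,0,0,0,1,0.489,-0.004,0.104,0,0,0,1,0.489,-0.004,0.104,0,0,0,1,0.489,-0.004,0.104,0,0,0,1,0,0,0,0,0,0,1,0,0,0,0,0,0,1])

```text
time: 12.02
position: [0.5895, 0.0508, 0.0162]
tool_rot: [0.706, 0.7, 0.075, -0.075]
ft_force: [-0.3, 4.2, 5.5]
grip_width: 0.0375
grip_force: 40.0
```

```bash
python3 d.py .590 .104 .0165;  python3 - <<'E'
from h import *
im=robot.camera('wrist');a=robot.camera('side')
cv2.imwrite('pics/w5.png',np.hstack([im[:200],cv2.resize(a[150:300,150:378],(304,200))])[:,:800])
E
```

```text
12.025 [0.5895 0.0508 0.0162] yaw 89.49951890602517 z [ 0.001   0.2106 -0.9776] x [0.0085 0.9775 0.2106] y [ 1.     -0.0086 -0.0008] f [-0.3142  4.2064  5.5449] 0.037455001808512016
units [1.303  0.0023 0.2721]
```

View pics/w5.png

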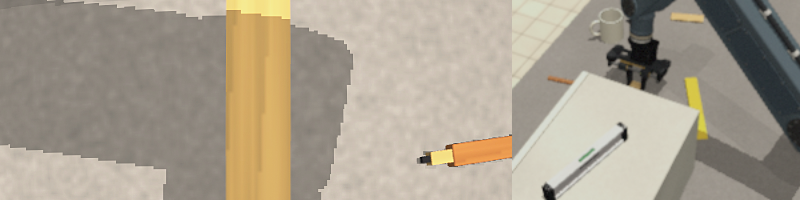

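jog_arm(motion=[0.005,0,-0.025,0,0,0,1,0,0,0,0,0,0,1])

```text
time: 12.38
position: [0.5894, 0.0485, 0.0162]
tool_rot: [0.706, 0.7, 0.074, -0.074]
ft_force: [0.2, 0.2, -0.3]
grip_width: 0.0376
grip_force: 40.0
```

```bash
python3 d.py
```

```text
12.375 [0.5894 0.0485 0.0162] yaw 89.49943607691974 z [ 0.001   0.2077 -0.9782] x [0.0085 0.9782 0.2077] y [ 1.     -0.0086 -0.0008] f [ 0.1896  0.2161 -0.277 ] 0.037583184024127345
```

jog_arm(motion=[0.244,-0.002,0.052,0,0,0,1,0.244,-0.002,0.052,0,0,0,1,0.244,-0.002,0.052,0,0,0,1,0.244,-0.002,0.052,0,0,0,1,0,0,0,0,0,0,1,0,0,0,0,0,0,1])

```text
time: 13.12
position: [0.5901, 0.0884, 0.0168]
tool_rot: [0.706, 0.7, 0.074, -0.073]
ft_force: [0.5, 0.0, 0.2]
grip_width: 0.0372
grip_force: 40.0
```

jog_arm(motion=[0.122,-0.001,0.026,0,0,0,1,0.122,-0.001,0.026,0,0,0,1,0,0,0,0,0,0,1,0,0,0,0,0,0,1])

```text
time: 13.62
position: [0.59, 0.0984, 0.0168]
tool_rot: [0.706, 0.7, 0.074, -0.073]
ft_force: [-0.6, -0.2, -0.9]
grip_width: 0.0373
grip_force: 40.0
```

jog_arm(motion=[0.122,-0.001,0.026,0,0,0,1,0.122,-0.001,0.026,0,0,0,1,0,0,0,0,0,0,1,0,0,0,0,0,0,1])

```text
time: 14.12
position: [0.59, 0.1084, 0.0167]
tool_rot: [0.706, 0.7, 0.074, -0.073]
ft_force: [0.5, -0.0, -0.3]
grip_width: 0.0374
grip_force: 40.0
```

jog_arm(motion=[0.1,-0.001,0.021,0,0,0,1,0.1,-0.001,0.021,0,0,0,1,0,0,0,0,0,0,1])

```text
time: 14.5
position: [0.5901, 0.1168, 0.0168]
tool_rot: [0.706, 0.7, 0.074, -0.073]
ft_force: [-0.1, 0.9, -1.2]
grip_width: 0.0372
grip_force: 40.0
```

jog_arm(motion=[0.1,-0.001,0.021,0,0,0,1,0.1,-0.001,0.021,0,0,0,1,0,0,0,0,0,0,1])

```text
time: 14.88
position: [0.5901, 0.1249, 0.0168]
tool_rot: [0.706, 0.7, 0.074, -0.073]
ft_force: [1.2, -2.6, -1.6]
grip_width: 0.0374
grip_force: 40.0
```

jog_arm(motion=[0.1,-0.001,0.021,0,0,0,1,0,0,0,0,0,0,1,0,0,0,0,0,0,1])

```text
time: 15.25
position: [0.5901, 0.1288, 0.0168]
tool_rot: [0.706, 0.7, 0.074, -0.073]
ft_force: [0.7, -2.7, -1.4]
grip_width: 0.0374
grip_force: 40.0
```

jog_arm(motion=[0.1,-0.001,0.021,0,0,0,1,0,0,0,0,0,0,1,0,0,0,0,0,0,1])

```text
time: 15.62
position: [0.5901, 0.1328, 0.0168]
tool_rot: [0.706, 0.7, 0.074, -0.073]
ft_force: [-0.1, -4.2, -1.8]
grip_width: 0.0369
grip_force: 40.0
```

jog_arm(motion=[0.1,-0.001,0.021,0,0,0,1,0,0,0,0,0,0,1,0,0,0,0,0,0,1])

```text
time: 16.0
position: [0.59, 0.1368, 0.0168]
tool_rot: [0.706, 0.7, 0.074, -0.073]
ft_force: [0.8, -4.7, -2.1]
grip_width: 0.0375
grip_force: 40.0
```

```bash
for i in 1 2; do python3 d.py; done
```

```text
16.0 [0.59   0.1368 0.0168] yaw 89.50381981689145 z [ 0.0024  0.2075 -0.9782] x [0.0085 0.9782 0.2075] y [ 1.     -0.0088  0.0006] f [ 0.8418 -4.7147 -2.0859] 0.03753725547390905
16.0 [0.59   0.1368 0.0168] yaw 89.50381981689145 z [ 0.0024  0.2075 -0.9782] x [0.0085 0.9782 0.2075] y [ 1.     -0.0088  0.0006] f [ 0.8418 -4.7147 -2.0859] 0.03753725547390905
```

jog_arm(motion=[-0.003,0,0.014,0,0,0,1,0.1,-0.001,0.021,0,0,0,1,0,0,0,0,0,0,1,0,0,0,0,0,0,1,0,0,0,0,0,0,1])

```text
time: 16.62
position: [0.5901, 0.1408, 0.0163]
tool_rot: [0.706, 0.7, 0.074, -0.073]
ft_force: [1.1, -4.7, -1.7]
grip_width: 0.0373
grip_force: 40.0
```

```bash
python3 d.py; python3 - <<'E'
from h import *
o=robot.get_obs();im=robot.camera('wrist');a=robot.camera('top');C=cam('wrist',o)
cv2.imwrite('pics/w6.png',np.hstack([im,cv2.resize(a[160:280,130:220],(288,384))]))
E
```

```text
16.625 [0.5901 0.1408 0.0163] yaw 89.4987919731787 z [ 0.0025  0.2075 -0.9782] x [0.0086 0.9782 0.2075] y [ 1.     -0.0089  0.0007] f [ 1.1224 -4.6977 -1.7257] 0.037261279412105004
```

View pics/w6.png

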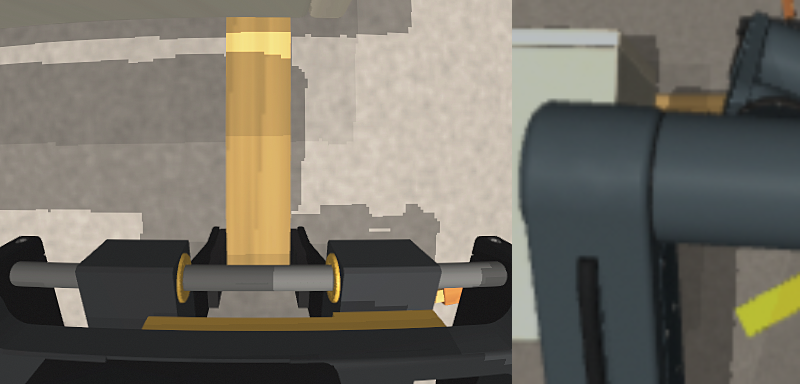

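```bash
python3 - <<'E'
from h import *
o=robot.get_obs();im=cv2.imread('pics/w6.png')[:,:512];C=cam('wrist',o)
print(proj(C,[[.641,.2765,.02],[.641,.2765,.06],[.641,.2765,.1]]))
for r in(1,5,9,13,17,21):print(r,[(c,int(im[r,c].sum()//3)) for c in range(300,366,3)])
E
```

```text
[[ 346.21802135   10.01026259]
 [ 374.018926    -40.19806015]
 [ 421.66243344 -125.39596716]]
1 [(300, 116), (303, 116), (306, 115), (309, 112), (312, 140), (315, 137), (318, 135), (321, 130), (324, 131), (327, 131), (330, 129), (333, 127), (336, 128), (339, 129), (342, 129), (345, 128), (348, 128), (351, 123), (354, 118), (357, 130), (360, 129), (363, 132)]
5 [(300, 117), (303, 116), (306, 116), (309, 112), (312, 139), (315, 136), (318, 134), (321, 131), (324, 131), (327, 130), (330, 130), (333, 128), (336, 129), (339, 130), (342, 128), (345, 128), (348, 126), (351, 120), (354, 119), (357, 129), (360, 131), (363, 132)]
9 [(300, 117), (303, 115), (306, 114), (309, 120), (312, 141), (315, 135), (318, 131), (321, 131), (324, 130), (327, 127), (330, 128), (333, 128), (336, 128), (339, 128), (342, 128), (345, 127), (348, 120), (351, 119), (354, 117), (357, 125), (360, 129), (363, 131)]
13 [(300, 117), (303, 116), (306, 114), (309, 118), (312, 137), (315, 133), (318, 131), (321, 130), (324, 130), (327, 128), (330, 128), (333, 128), (336, 129), (339, 129), (342, 127), (345, 128), (348, 124), (351, 118), (354, 117), (357, 123), (360, 129), (363, 130)]
17 [(300, 121), (303, 120), (306, 119), (309, 122), (312, 121), (315, 128), (318, 130), (321, 130), (324, 131), (327, 132), (330, 133), (333, 133), (336, 133), (339, 119), (342, 125), (345, 125), (348, 122), (351, 123), (354, 121), (357, 124), (360, 129), (363, 130)]
21 [(300, 126), (303, 122), (306, 120), (309, 120), (312, 122), (315, 119), (318, 118), (321, 117), (324, 119), (327, 119), (330, 118), (333, 118), (336, 118), (339, 122), (342, 126), (345, 124), (348, 125), (351, 124), (354, 125), (357, 125), (360, 134), (363, 135)]
```

```bash
python3 -c "
from rig import robot
print(robot.hand_in())"
```

```text
the job is handed in; nothing more can be done
None
```

The shim is thin end first under the middle of the front-left foot, dragging at about 4.7 N and still gripped; the foot was positioned from the case corner because the arm never saw it directly. I handed the job in at about 17 s of the 54 s, and no verdict came back.

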